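Repack the soldering service tray and take out the wrong screwdriver

TASK

Repack the shallow service tray: the blue-handled long-nose pliers, the purple screwdriver and the flux tin with the blue label each go into the cutout of their own shape, lying flat on its yellow floor. The black-and-yellow screwdriver now lying in the screwdriver's cutout is the wrong one: take it out and lay it flat on the bench, clear of the tray. Leave the brown-handled pliers and the green-labelled tin where they are.

Things in the scene. Friction and masses are not known exactly. Their poses are not given: they have to be found in the camera images.
- service_tray: Shallow grey sheet-metal tray, 238 (own x) x 198 (own y) x 14 mm high with a rolled rim, fixed to the bench; a 70 mm wide steel finger tab stands 9 mm out of each x end. Origin: centre of its underside, on the bench. It holds the three black-and-yellow inserts side by side along its x.
- pliers_insert: Insert in the tray, 184 x 75 x 10 mm: yellow floor 3 mm thick, black layer 7 mm above it. Cutout for the pliers along own x: handles' part 62 mm wide at x -78 to -12, jaws' part 36 mm wide at x 50 to 78 mm, between them a finger gap of full width. Pliers' handles to -x, jaws to +x, origins matching. Origin: centre of its underside, 4 mm above the bench.
- driver_insert: Insert like the others (floor 3 mm, black layer 7 mm) with the screwdriver cutout along own x: handle part 32 mm wide at x -88 to 4, with a finger gap of full width at x -66 to -18; shaft slot 14 mm wide at x 4 to 88 mm. Screwdriver's handle to -x, tip to +x, origins matching. Origin: centre of its underside. The wrong screwdriver lies in it at the start, pointing the right way.
- tin_insert: Insert like the others (184 x 75 mm, floor 3 mm, black layer 7 mm) with one large round cutout 69 mm across at its centre for the tin, and a small empty 30 mm one on each side at x -66 and +66 mm. Origin: centre of its underside.
- blue_pliers: Long-nose pliers with blue handles, lying flat, loose, 143 x 49 x 12 mm. Own x runs from the handles (-71) to the jaw tips (+71); the steel joint, 25 mm wide, at x 10 to 38 mm, is the place to grip (across, about x 24). Origin: middle of length and width, at the underside.
- driver_purple: Screwdriver with a purple handle, lying, loose, 164 x 20 x 20 mm. Own x runs from the handle's end (-82) to the blade tip (+82); handle 20 mm thick with flat sides from x -82 to -3, thin shaft beyond, 10 mm above the underside. Origin: middle of length, at the underside. Grip the handle at about x -42.
- flux_tin: Round golden flux tin with a blue and white label, closed, loose, 60 mm across, 24 mm high (the lid is the upper 10 mm). Origin: centre of its underside.
- driver_black: The wrong screwdriver: black handle with yellow stripes, loose, 154 x 18 x 18 mm, lying in the screwdriver cutout at the start. Own x from the handle's end (-77) to the blade tip (+77); handle 18 mm thick from x -77 to -4. Origin: middle of length, at the underside. Grip the handle at about x -42. The strip of bench between tray and robot is free.
- old_pliers: Old stubby pliers with brown handles, lying flat, loose, 125 x 53 x 12 mm; own x towards the jaws, origin at the middle of the underside. Does not belong in the tray; stays where it is (within 25 mm).
- flux_tin_2: Round golden tin with a green and white label, loose, 62 mm across, 22 mm high; origin at the centre of its underside. Does not belong in the tray; stays where it is (within 25 mm).

How it is judged:
By the outcome, as a careful person would: the job done as asked, in the order asked, and still so for the second after the job is handed in, with the robot touching nothing.
It also fails if it takes over 88 s, if anything falls off the work surface, if the arm or the gripper's body presses on something with over 40 N, if the wrist force passes 120 N, or if a joint passes its speed limit or range.

ROBOT

A 6-joint arm with a two-finger parallel gripper is mounted at the origin on a cart in front of the work surface, level with it; the furniture and walls round the work are solid. World frame = base frame: x ahead of the robot, y to its left, z up, the work surface at z = 0. Lengths are in m, angles in rad, forces in N, time in s.
With the tool pointing down it reaches from about 0.275 to 0.75 m from the base axis. Payload 10.2 kg.
Tool frame: the origin (TCP) lies at the very end of the fingers, on their centre line; the grasp point (between the pads) lies 19 mm behind it; z points along the fingers, y is the line along which they close (so a half turn about z gives the same grasp; the last joint's range is limited). The gripper opens to 85 mm and grips with 20 to 120 N. Pads are 22 mm wide; open, the fingers measure 114 mm over their backs; the gripper's body (76 mm by 85 mm) begins 54 mm behind the grasp point. The pads swing forward as they close: fully open they stand 13 mm farther back than shut.
Start: joints at [-1.352, 0.313, 1.498, -0, 1.331, -0.223], TCP at [0.224, -0.475, 0.231] pointing down, gripper open.
Joint ranges: [-2.94, 2.94], [-0.97, 2.17], [0.19, 2.56], [-1.23, 4.37], [0.02, 3.11], [-2.88, 2.88]. Speed limits (rad/s): [2.39, 2.39, 3.01, 3.14, 3.14, 3.14].

INTERFACE

Orientations are given as [roll, pitch, yaw] about the fixed x, y, z axes, in that order (R = Rz(yaw) Ry(pitch) Rx(roll)).
In Python, from station import arm gives the robot as it stands. Calls block until the motion is done:
- arm.move_ptp(position, orientation): joint-space move of the TCP to a pose.
- arm.line_to(position, orientation=None, feed=0.15, stop_force=None): straight line of the TCP; orientation=None keeps the orientation; feed is the mean speed in m/s. With stop_force (N) it stops when the force on the tool has changed by that much, and returns True; else False.
- arm.move_joints(angles): joint-space move.
- arm.ungrasp() and arm.close(strength=None): open the fingers fully, or close them until they stop; strength is the grip in N (None keeps the last).
- arm.hold(seconds).
- arm.ik(position, orientation): joint angles nearest the present ones, or None.
- arm.get_state(): the state.
- arm.read_camera(name): name is "scene" or "top"; returns the picture (480x640x3 uint8, red, green, blue); there is no depth.
- arm.camera_model(name): a dict with "vertical_fov" (degrees; the focal length in pixels is half the picture's height over the tangent of half this angle, whatever the lens; pixels are square), "cx", "cy" (the principal point, pixels), "k1" (the pictures are not rectified: a ray, as slopes to the right and down, at radius r is drawn at 1 + k1 r^2 times it, then the intrinsics apply), "rvec" (rotation vector, rad) and "tvec" (3), from world to camera coordinates, as OpenCV has them. Camera axes: x right, y down, z forward; pixel columns grow to the right and rows downward; lengths in m; the calibration is good to about 2 mm. A picture is of the moment at which its call begins. camera_model takes no time and is no camera call.
A pose or a line that the arm cannot do raises arm.Unreachable and nothing moves.
- arm.hand_in(): hands the job in; it is judged then, once.
The state is a dict: "time_s": time; "qpos": joint angles; "joint_velocities": joint speeds; "tau": joint torques, N m; "tcp_pos": TCP position; "ee_rot": TCP orientation; "wrist_force": force on the tool from outside, world axes, zero at the start; "ft_torque": the same for the moment, N m; "opening": opening from 0.0 (shut) to 1.0 (fully open); "gripper_force": force on a finger pad.
Only numpy, scipy, OpenCV 4.12 (cv2) and the standard library are available. Lean on these libraries where they do the work, as an engineer would, in place of code of your own. Each camera call takes 0.05 s, during which the arm holds its last target. There are 200 camera calls.

## Working session

There is one attempt and no reset: what is moved stays moved. The work goes in short steps, each a Python script; the robot and the scene stay as the last script left them, time stands still between calls to the robot, and variables do not carry over. Pictures are saved under pics/ and viewed, at most 14 in all, crops included, and the job is handed in when it is done.

```bash
mkdir -p pics; ls; python3 - <<'E'
from station import arm
import cv2
for n in("top","scene"):
    cv2.imwrite(f"pics/{n}0.png",arm.read_camera(n)[:,:,::-1]); print(n,arm.camera_model(n))
s=arm.get_state();print(s["time_s"],s["ee_rot"],s["opening"])
E
```

```text
pics
top {'vertical_fov': 52.46213465685583, 'cx': 321.598339196284, 'cy': 235.5057597005689, 'k1': 0.005447365547729795, 'rvec': array([ 2.14966065, -2.13334945,  0.21474341]), 'tvec': array([-0.16485536,  0.55434697,  0.77866187])}
scene {'vertical_fov': 52.64475176163377, 'cx': 328.5320154249694, 'cy': 246.11147895349336, 'k1': -0.09563771378912043, 'rvec': array([ 2.0329595 , -0.46148313,  0.28264552]), 'tvec': array([-0.53429997,  0.07489871,  0.78553534])}
0.1 [-3.14056318e+00 -2.27309785e-04  4.41773307e-01] 1.004153094041806
```

View pics/top0.png

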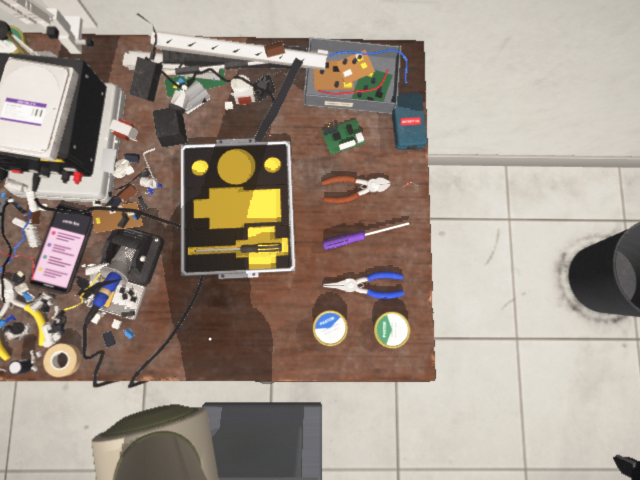

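View pics/scene0.png

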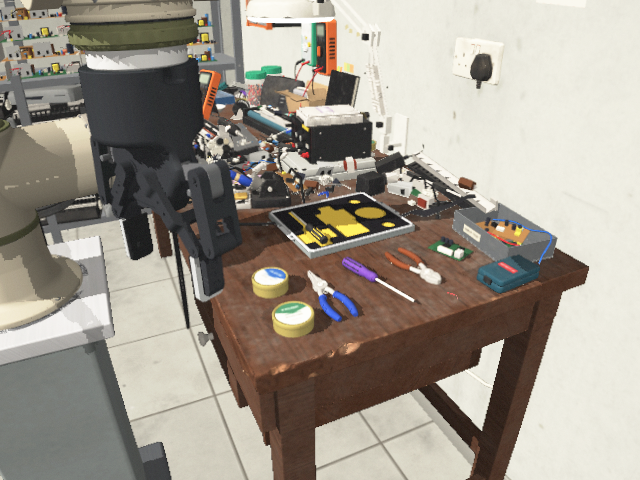

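```bash
cat > h.py <<'E'
import numpy as np, cv2
from station import arm
def cam(n):
    m=arm.camera_model(n); f=240/np.tan(np.radians(m["vertical_fov"]/2))
    return np.array([[f,0,m["cx"]],[0,f,m["cy"]],[0,0,1]]),np.array([m["k1"],0,0,0,0.]),m["rvec"],m["tvec"]
def proj(n,P):
    K,d,r,t=cam(n); return cv2.projectPoints(np.float64(P).reshape(-1,3),r,t,K,d)[0].reshape(-1,2)
def ray(n,uv):
    K,d,r,t=cam(n); R=cv2.Rodrigues(r)[0]
    s=cv2.undistortPoints(np.float64(uv).reshape(-1,1,2),K,d).reshape(-1,2)
    return -R.T@t, np.c_[s,np.ones(len(s))]@R
def on_plane(n,uv,z):
    c,D=ray(n,uv); return c+D*((z-c[2])/D[:,2])[:,None]
def snap(n,name,crop=None,s=1):
    im=arm.read_camera(n)[:,:,::-1].copy()
    if name:
        x0,y0,x1,y1=crop or (0,0,640,480)
        cv2.imwrite(f"pics/{name}.png",cv2.resize(im[y0:y1,x0:x1],None,fx=s,fy=s,interpolation=cv2.INTER_CUBIC))
    return im
E
python3 - <<'E'
from h import *
im=snap("top","top_zoom",(175,130,425,360),2.6)
np.save("top0.npy",im)
hsv=cv2.cvtColor(im,cv2.COLOR_BGR2HSV)
print("cam",ray("top",[[320,240]])[0],ray("scene",[[320,240]])[0],proj("top",[[0,0,0],[.4,0,0],[.4,.1,0]]).round(1))
def blob(name,lo,hi,z,box):
    m=cv2.inRange(hsv,np.array(lo),np.array(hi)); k=np.zeros_like(m); x0,y0,x1,y1=box;k[y0:y1,x0:x1]=255;m&=k
    n,l,st,c=cv2.connectedComponentsWithStats(m)
    for i in range(1,n):
        if st[i,4]>40:
            ys,xs=np.where(l==i); r=cv2.minAreaRect(on_plane("top",np.c_[xs,ys],z)[:,:2].astype(np.float32)*1000)
            print(name,st[i],c[i].round(1),on_plane("top",[c[i]],z)[0,:2].round(4),np.round(r[0],1),np.round(r[1],1),round(r[2],1))
blob("purple",(120,80,40),(150,255,255),.010,(310,205,420,260))
blob("blue",(105,120,60),(122,255,255),.009,(310,260,420,305))
blob("tin",(15,60,60),(40,255,255),.024,(305,305,355,355))
blob("label",(0,0,190),(180,60,255),.024,(305,305,355,355))
blob("tin2",(15,60,60),(40,255,255),.022,(365,305,420,355))
blob("yellow",(20,150,60),(32,255,255),.007,(175,130,300,285))
E
```

```text
cam [ 0.41144107 -0.14021398  0.86709195] [ 0.19403556 -0.81892215  0.44706683] [[218.2 583.3]
 [228.1 327.7]
 [170.2 327.4]]
purple [323 231  42  19 402] [342.9 239.8] [ 0.5553 -0.1998] [ 555.5 -201.1] [18.8 77.2] 14.8
blue [367 272  36   9 210] [384.4 275.3] [ 0.4925 -0.2733] [ 492.5 -273.3] [13.3 62.3] 3.9
blue [367 289  37  10 230] [385.  294.1] [ 0.4594 -0.2737] [ 459.9 -273.7] [63.5 15.1] 88.6
tin [312 310  36  37 319] [329.7 328. ] [ 0.4006 -0.1759] [ 400.8 -175.7] [60.2 59.7] 0.3
label [315 317  30  26 454] [331.6 332. ] [ 0.394  -0.1792] [ 393.8 -179.1] [34.8 51.1] 23.7
tin2 [373 311  38  38 365] [390.3 329.2] [ 0.399  -0.2797] [ 398.8 -281.8] [62.1 63.7] 0.2
yellow [ 217  148   39   37 1112] [235.8 166.2] [ 0.6906 -0.0039] [691.2  -3.4] [67.9 69.4] 47.4
yellow [264 157  17  16 215] [272.  164.4] [ 0.695 -0.07 ] [694.8 -69.9] [28.7 29.4] 0.8
yellow [191 160  18  16 220] [199.4 167.3] [0.6876 0.0622] [687.7  62.4] [28. 31.] 48.1
yellow [ 193  186   89   43 3030] [238.3 206.5] [ 0.6149 -0.0111] [614.6  -8.8] [ 77.9 157.4] 2.9
yellow [ 187  226  102   43 1572] [253.2 247.2] [ 0.5409 -0.0401] [541.3 -12.7] [ 75.6 178.6] 0.6
```

View pics/top_zoom.png

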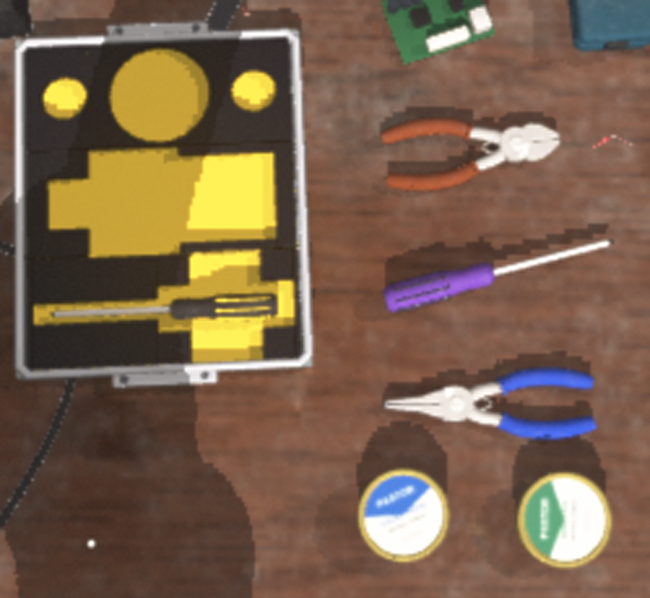

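```bash
python3 - <<'E'
from h import *
im=np.load("top0.npy"); hsv=cv2.cvtColor(im,cv2.COLOR_BGR2HSV)
def pts(lo,hi,z,box,big=True):
    x0,y0,x1,y1=box; m=cv2.inRange(hsv,np.array(lo),np.array(hi)); k=np.zeros_like(m);k[y0:y1,x0:x1]=255;m&=k
    if big:
        n,l,st,c=cv2.connectedComponentsWithStats(m); m=np.uint8(l==1+st[1:,4].argmax())*255
    ys,xs=np.where(m); return on_plane("top",np.c_[xs,ys],z)[:,:2]*1000
# inserts: hole centres at mid wall height
H=[]
for b in((264,155,285,175),(215,146,258,187),(188,157,212,178)):
    p=pts((20,150,60),(32,255,255),.0105,b); H.append(np.array(cv2.minEnclosingCircle(p.astype(np.float32))[0])); print("hole",H[-1],p.mean(0))
d=H[2]-H[0]; print("ins yaw",np.degrees(np.arctan2(d[1],d[0])), np.linalg.norm(d))
# tray outline corners (rim z=.014) from zoom picture
c=np.array([[15,38],[299,30],[312,367],[17,378]])/2.6+[175,130]
C=on_plane("top",c,.014)[:,:2]*1000; print("tray",C.round(1),C.mean(0), [np.linalg.norm(C[i]-C[i-1]).round(1) for i in range(4)])
# black driver: handle ends, blade tip
b=np.array([[277,305],[170,308],[52,314]])/2.6+[175,130]; print("black",on_plane("top",b,.017)[:,:2]*1000)
# purple
p=pts((120,80,40),(150,255,255),.010,(310,205,420,260)); r=cv2.minAreaRect(p.astype(np.float32)); print("purple",r)
tip=on_plane("top",[np.array([608,243])/2.6+[175,130]],.010)[0,:2]*1000; v=tip-np.array(r[0]); print("tip",tip,np.linalg.norm(v),np.degrees(np.arctan2(v[1],v[0])))
# pliers: all bright steel + blue
blu=pts((105,120,60),(122,255,255),.008,(310,262,420,305),False)
st=pts((0,0,130),(180,50,255),.008,(318,265,375,305))
q=np.vstack([blu,st]); r=cv2.minAreaRect(q.astype(np.float32)); print("pliers",r)
hm=.5*(np.array([492.5,-273.3])+[459.7,-273.7])
t=q[q[:,1].argmax()]; print("jaw tip",t,"bbox",q.min(0),q.max(0),"ang",np.degrees(np.arctan2(*(t-hm)[::-1])))
for y in range(-190,-240,-6):
    s=st[abs(st[:,1]-y)<3]; 
    if len(s): print(y,s[:,0].min().round(1),s[:,0].max().round(1))
for n,b,z in(("tin",(300,300,360,360),.018),("tin2",(365,305,420,355),.016)):
    p=pts((15,60,60),(40,255,255),z,b); print(n,cv2.minEnclosingCircle(p.astype(np.float32)))
    p=pts((15,60,60),(40,255,255),.024,b); print(n,cv2.minEnclosingCircle(p.astype(np.float32)))
E
```

```text
hole [693.76647949 -70.54781342] [693.84251957 -70.26630021]
hole [690.2376709   -4.32266617] [689.56374163  -4.4506515 ]
hole [686.03759766  61.00275803] [686.43932453  61.34906534]
ins yaw 93.36238628164601 131.77742014874417
tray [[ 727.9   96.3]
 [ 736.9 -102.5]
 [ 498.1 -115.2]
 [ 489.2   81.8]] [613.00180388  -9.8945112 ] [np.float64(239.1), np.float64(199.0), np.float64(239.1), np.float64(197.3)]
black [[539.71954084 -90.99995489]
 [537.00364497 -18.89161458]
 [532.19824665  60.06220991]]
purple ((555.5377807617188, -201.06573486328125), (18.811279296875, 77.18930053710938), 14.75763988494873)
tip [ 586.38212147 -318.9230028 ] 121.82655276529402 -75.33408870781425
pliers ((475.273193359375, -235.127197265625), (45.80560302734375, 140.9993896484375), 0.4612443447113037)
jaw tip [ 476.44095642 -164.62708637] bbox [ 452.63491513 -305.7387732 ] [ 498.60885274 -164.62708637] ang 89.820567861205
-190 467.9 481.9
-196 467.9 483.7
-202 464.4 485.5
-208 464.5 487.4
-214 464.5 487.4
-220 464.5 485.7
-226 462.9 487.5
-232 462.9 487.5
-238 461.2 489.3
tin ((401.11077880859375, -176.23043823242188), 31.154993057250977)
tin ((401.1837463378906, -175.9759063720703), 30.934852600097656)
tin2 ((398.83685302734375, -282.5429382324219), 32.80697250366211)
tin2 ((398.95526123046875, -281.205078125), 32.498592376708984)
```

```bash
cat >> h.py <<'E'
PI=np.pi
def go(x,y,z,yaw): arm.move_ptp([x,y,z],[PI,0,np.radians(yaw)])
def pick(x,y,z,yaw,strength=50,up=.10):
    go(x,y,z+.06,yaw); hit=arm.line_to([x,y,z],feed=.12,stop_force=15)
    arm.close(strength); s=arm.get_state(); print("pick hit",hit,"open",round(s["opening"],3),"F",np.round(s["gripper_force"],1),"tcp",np.round(s["tcp_pos"],4))
    arm.line_to([x,y,up],feed=.2)
def place(x,y,z,yaw,up=.10):
    print("held",round(arm.get_state()["opening"],3))
    go(x,y,z+.06,yaw); hit=arm.line_to([x,y,z],feed=.08,stop_force=8)
    s=arm.get_state(); print("place hit",hit,np.round(s["tcp_pos"],4),np.round(s["wrist_force"],1))
    arm.ungrasp(); arm.line_to([x,y,up],feed=.2); print("t",arm.get_state()["time_s"])
E
python3 - <<'E'
from h import *
pick(.5385,-.056,.012,93); place(.427,-.072,.0055,93)
im=snap("top","after_black",(175,130,425,360),2.6)
E
```

```text
pick hit False open 0.189 F 49.3 tcp [ 0.5386 -0.056   0.0124]
held 0.19
place hit True [ 0.4267 -0.0717  0.0053] [-2.   0.8  8.4]
t 6.5917
```

View pics/after_black.png

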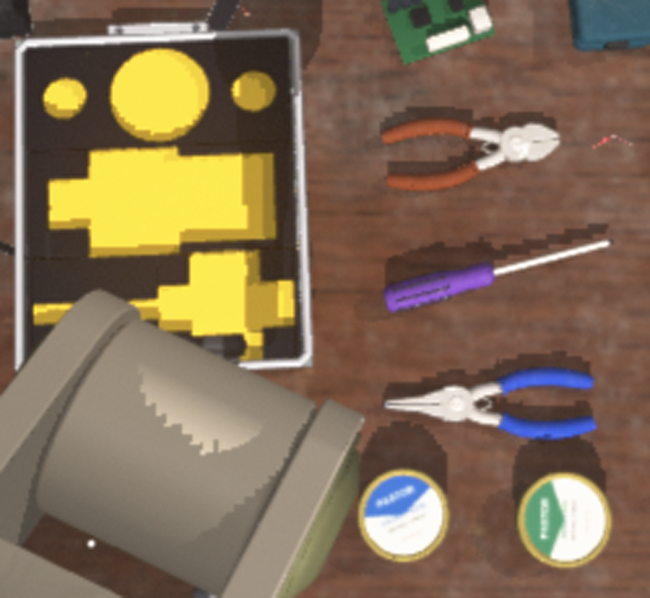

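The black screwdriver is out of its cutout: the slot (zoom 35–293, y≈305) is empty and yellow. The arm still hides where it was laid down. Next come the pliers.

```bash
python3 - <<'E'
from h import *
pick(.478,-.217,.004,90,60); place(.6135,.0088,.0125,93)
im=snap("top","after_pliers",(175,130,425,360),2.6); np.save("top1.npy",im)
E
```

```text
pick hit False open 0.262 F 58.6 tcp [ 0.4781 -0.2171  0.0045]
held 0.261
place hit True [0.6126 0.0089 0.0115] [-0.8  0.4  5.7]
t 12.225
```

View pics/after_pliers.png

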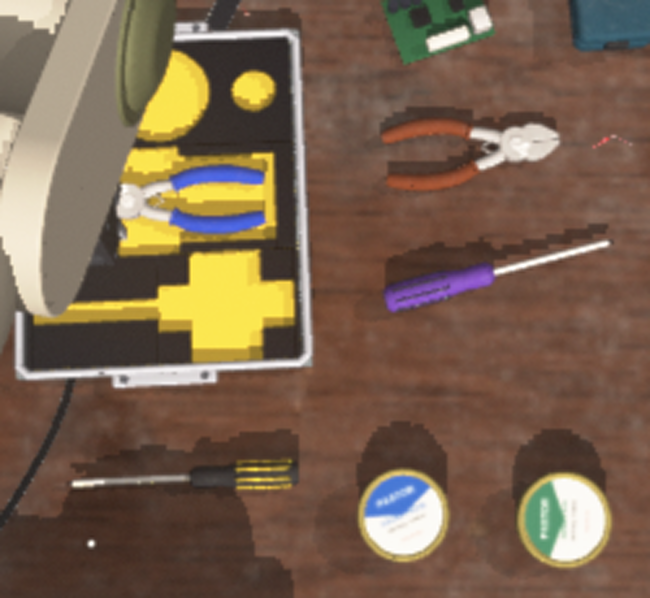

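The blue pliers sit in their cutout, with the handles at zoom (220,170–230) inside its walls. The black driver lies flat and clear at zoom (75–297, 478). Next is the purple driver, after checking its slot centre in this clear view.

```bash
python3 - <<'E'
from h import *
im=np.load("top1.npy"); hsv=cv2.cvtColor(im,cv2.COLOR_BGR2HSV)
m=cv2.inRange(hsv,np.array((20,150,60)),np.array((32,255,255)))
def box(x0,y0,x1,y1):
    ys,xs=np.where(m[y0:y1,x0:x1]); p=on_plane("top",np.c_[xs+x0,ys+y0],.0105)[:,:2]*1000
    return (p.min(0)+p.max(0))/2
print("gap",box(242,222,275,272)); s=box(200,240,226,262); print("slot",s)
pick(.5555,-.2005,.007,-75.3,50); print(arm.ik([.5417,-.0555,.09],[PI,0,np.radians(93)]))
E
```

```text
gap [544.79902437 -48.63147255]
slot [536.56935607  30.88724751]
pick hit False open 0.215 F 50.0 tcp [ 0.5557 -0.2005  0.0074]
[-0.3173334   0.50583398  1.61157642  0.          1.02418225 -0.36969328]
```

```bash
python3 - <<'E'
from h import *
go(.542,-.055,.10,93); place(.542,-.055,.0155,93)
pick(.401,-.176,.004,0,50)
im=snap("top","after_driver",(175,130,425,360),2.6)
E
```

```text
held 0.217
place hit False [ 0.5423 -0.0551  0.0159] [-0.1  0.6 -0.9]
t 21.0417
pick hit False open 0.672 F 50.7 tcp [ 0.4014 -0.1763  0.0052]
```

View pics/after_driver.png

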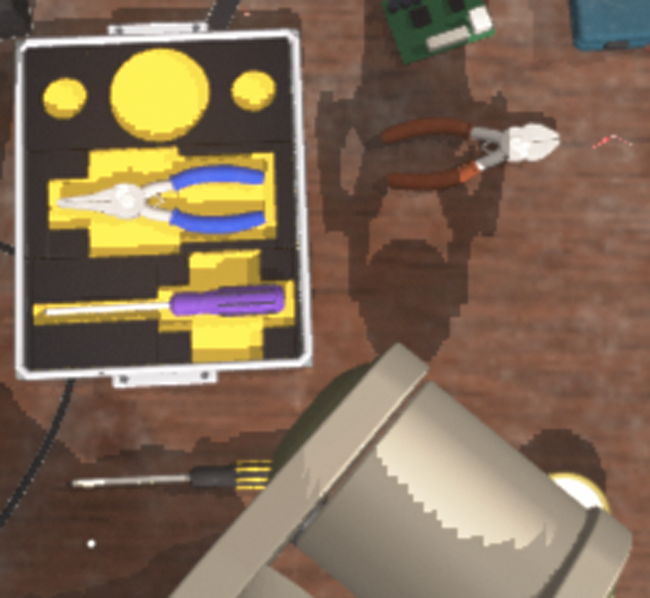

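The pliers and the purple driver are both in place. The driver's shaft runs along its slot at zoom (50–170, 310), with the handle at (172–285, 300). The tin is gripped, so I'll place it.

```bash
python3 - <<'E'
from h import *
go(.6898,-.0045,.09,3); place(.6898,-.0045,.0128,3,.15)
go(.42,-.25,.25,3)
im=snap("top","after_tin",(175,130,425,360),2.6); snap("scene","scene_end",(200,150,520,390),2.4)
print(arm.get_state()["time_s"])
E
```

```text
held 0.667
place hit True [ 0.6888 -0.0043  0.0123] [-1.5  0.7  3.8]
t 27.4
28.9083
```

View pics/after_tin.png

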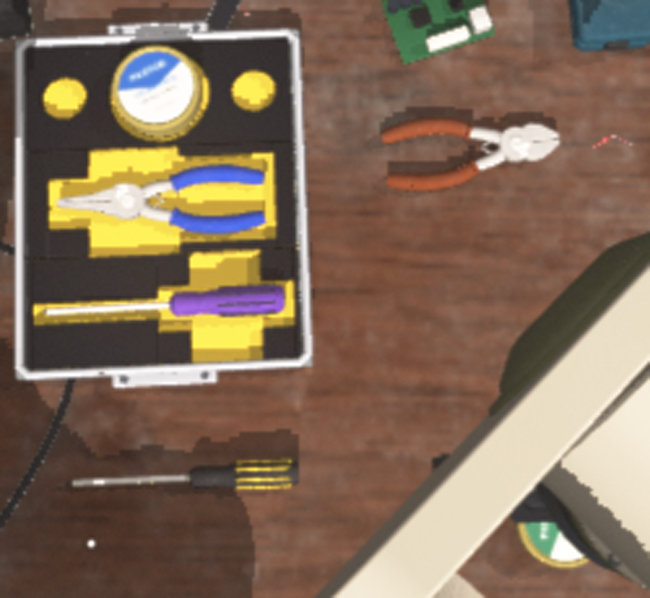

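View pics/scene_end.png

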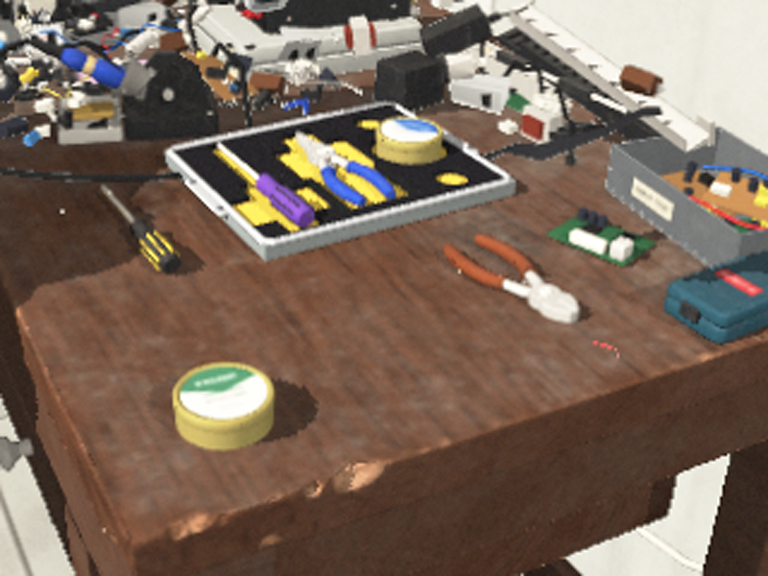

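Everything is in place in both views: the tin at zoom (157,90), with the green tin and the old pliers untouched. I'll triangulate the tin's lid to confirm it sits down on the floor.

```bash
python3 - <<'E'
from h import *
L=[]
for n,b in(("top",(210,140,262,190)),("scene",(350,195,392,222))):
    im=snap(n,None); x0,y0,x1,y1=b; hsv=cv2.cvtColor(im,cv2.COLOR_BGR2HSV)[y0:y1,x0:x1]
    m=cv2.inRange(hsv,np.array((0,0,150)),np.array((180,60,255)))|cv2.inRange(hsv,np.array((95,50,60)),np.array((125,255,255)))
    k=max(cv2.findContours(m,cv2.RETR_EXTERNAL,cv2.CHAIN_APPROX_NONE)[0],key=cv2.contourArea)
    e=cv2.fitEllipse(cv2.convexHull(k)); print(n,e); c,d=ray(n,[np.array(e[0])+[x0,y0]]); L.append((c,d[0]/np.linalg.norm(d[0])))
    print(on_plane(n,[np.array(e[0])+[x0,y0]],.031))
(a,u),(b,v)=L; s=np.linalg.lstsq(np.c_[u,-v],b-a,rcond=None)[0]; print(a+s[0]*u,b+s[1]*v)
E
```

```text
top ((24.467687606811523, 22.919431686401367), (27.456623077392578, 28.883039474487305), 79.94264221191406)
[[ 0.68882401 -0.00514621  0.031     ]]
scene ((19.388898849487305, 7.3301568031311035), (13.854547500610352, 24.473947525024414), 101.54854583740234)
[[0.6910819  0.00121428 0.031     ]]
[ 0.68765515 -0.00571537  0.03452321] [ 0.68705546 -0.00542942  0.03437045]
```

The lid centre is within about 1.5 mm of the hole centre. The tool came down exactly 7.1 mm higher than at pickup, which is the floor height, so the tin is seated on the yellow floor.

```bash
python3 -c "
from station import arm
print(arm.hand_in())"
```

```text
the job is handed in; nothing more can be done
None
```

The job is handed in at about 29 s of robot time: the blue pliers, purple screwdriver and blue-labelled tin are each in their own cutout, the black-and-yellow screwdriver lies flat on the bench clear of the tray, and the brown-handled pliers and green-labelled tin were left where they were; the result of the judging was not shown.

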